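Set the batch board on its keyed easel

ROBOT

A 6-joint arm with a two-finger parallel gripper is mounted at the origin on the work surface. World frame = base frame: x ahead of the robot, y to its left, z up, the work surface at z = 0. Lengths are in m, angles in degrees, forces in N, time in s.
With the tool pointing down it reaches from about 0.3 to 0.75 m from the base axis. Payload 8.5 kg.
Tool frame: the origin (TCP) lies at the very end of the fingers, on their centre line; the grasp point (between the pads) lies 19 mm behind it; z points along the fingers, y is the direction in which the jaws open and shut (so a half turn about z gives the same grasp; the last joint's range is limited). The gripper opens to 85 mm and grips with 20 to 120 N. Pads are 22 mm wide; open, the fingers measure 114 mm over their backs; the gripper's body (76 mm by 85 mm) begins 54 mm behind the grasp point. The pads swing forward as they close: fully open they stand 13 mm farther back than shut.
Start: joints at [-86.648, 21.807, 74.336, -0, 83.858, -12.336], TCP at [0.149, -0.529, 0.231] pointing down, gripper open.
Joint ranges: [-178.18, 178.18], [-50.72, 133.34], [12.68, 142.11], [-81.47, 261.47], [9.98, 163.14], [-165.26, 165.26]. Speed limits (degrees/s): [136.94, 136.94, 180, 180, 180, 180].

INTERFACE

Orientations are given as a 3x3 rotation matrix whose columns are the frame's x, y, z axes.
In Python, from rig import status, vision, env gives the robot as it stands.
- The arm moves only by the tool send_rows, never from a script. Its argument "targets" is a list of rows, each a list of 7 numbers: the shift along the tool's x, y, z in units of 50 mm (1.0 is 50 mm), then the turn, a rotation vector about the tool's x, y, z in units of 8 degrees (1.0 is 8 degrees), then the finger opening in mm, from 0 to 85.4. A call has 1 to 5 rows; each row is the pose to reach, as a shift and turn from the pose commanded when the call began, along the tool's axes at that moment; what a row does not reach only later rows make up. A row lasts 1/8 s, in which the tool goes at most 62.5 mm and 10.7 degrees, less where a joint would pass 70% of its speed; a pose out of reach is approached as far as the arm can. A call with a gripper value outside its range is refused whole. The fingers move at their own pace and stop on an object; "grip_force" is the grip in N (left out, the last holds). Time passes only in rows, so rows that repeat a pose let the fingers close. It gives the time, the measured TCP pose, the force and the opening at its end, in the units of the state.
- status.observe(): the state, without advancing time (a new reading comes with each control period).
- vision.get_image(name): name is "side" or "top"; returns (picture, depth): 420x560x3 uint8, red, green, blue; 420x560 float32, m along the optical axis (not along the pixel's ray), 0 where there is no reading.
- vision.camera_model(name): a dict with "camera_matrix" (3x3 intrinsics, pixels), "dist" ([k1, k2, p1, p2, k3] as OpenCV has them; the pictures are not rectified), "view" (4x4, takes a point from world to camera coordinates). Camera axes: x right, y down, z forward; pixel columns grow to the right and rows downward; lengths in m; the calibration is good to about 2 mm. A picture is of the moment at which its call begins. camera_model takes no time and is no camera call.
- env.close_job(): hands the job in, once; it reports no verdict.
Trained networks look in the newest picture that a camera, given by its name, has taken for a name from the list of things; names that differ only in an ending like _2 or _b are one class to them, and where a whole thing is asked for, a point or a joint stands for the part that bears it (a point fixed in the world has none). Each returns a list of dicts, best first, with "p" (0 to 1); they miss things now and then, are a little off and sometimes report something else, mostly with a low value. They report only what shows in the picture. A call takes as long as a camera call. They do not tell look-alikes from the thing itself.
- vision.masks_of(camera, label): "pixels" (420x560 bool, what is visible of it) and "extent" ([left, top, right, bottom] in pixels, round what is visible of it).
The state is a dict: "time_s": time; "q": joint angles; "qvel": joint speeds; "joint_efforts": joint torques, N m; "position": TCP position; "tool_rot": TCP orientation; "ft_force": force on the tool from outside, world axes, zero at the start; "wrist_torque": the same for the moment, N m; "grip_width": finger opening in m.
Only numpy, scipy, OpenCV 4.12 (cv2) and the standard library are available. Lean on these libraries where they do the work, as an engineer would, in place of code of your own. Each camera call takes 0.05 s, during which the arm holds its last target.

TASK

Get the batch board ready for the batch photograph: bring it from the flat ledge of the stand down onto the sloped face, so that it lies flat on the slope, both feet fully down against the bottom lip, with the notch in its lower edge sitting over the yellow key. Let go of it, do not let it fall off the stand, and leave the cans and the pile of lids where they are.

Things in the scene. Friction and masses are not known exactly. Their poses are not given: they have to be found in the camera images.
- rest: Sloped face of the fixed stand: slick metal plate, 120 mm down the slope by 260 wide, falling at 28 deg away from the ledge. Origin on its surface at the middle of the foot of the lip, 29 mm above the table. x points down the slope, y along the lip (level), z out of the plate. Blue lip: x 0 to 8 mm, 18 high, full width. No side walls. Stand yaw within 0.35 rad of 0 (slope falls away from robot).
- key_top (a point): Middle of the top of the yellow key, a block at the middle of the lip, on the sloped face: it reaches 12 mm up the slope from the lip, is 24 mm wide along the lip and 16 mm high out of the plate. Fixed.
- ledge_edge (a point): Middle of the front edge of the stand's level ledge, on its top, 85 mm above the table; here the sloped face begins, edge to edge. The ledge is 110 mm deep (back towards the robot) and 260 mm wide, open at the back and sides. x points level towards the slope, z up.
- board_mid (a point): Batch board, a rigid blue plate with a white card panel on its face: 90 (x) by 130 (y) by 14 mm thick (z), 0.12 to 0.24 kg. Point: its centre. x points to the notched lower edge, z out of the face. It starts face up on the ledge, notch towards the slope, 25 to 55 mm to either side of the key, turned up to 0.2 rad. Seated: in the axes of the sloped face, x -45, y 0 +-5, z 7 mm.
- notch (a point): Middle of the board's notched lower edge, half-way through the thickness. The notch is 34 mm wide and 14 mm deep; the edge on either side of it (48 mm each) is a foot. The board slides easily on the stand (friction about 0.25): with its centre past the ledge's edge it tips and slides down by itself; a foot on the key keeps it up, crooked, until it is pushed along the lip.
- can_a_mid (a point): Plain sealed steel can, upright, 74 mm in diameter, 110 mm tall, loose on the table to the +y side of the stand; point at its centre. Leave alone.
- can_b_mid (a point): Sealed steel can with a yellow band, upright, 74 mm in diameter, 110 mm tall, loose on the table to the -y side of the stand; point at its centre. Leave alone.
- lids_mid (a point): Pile of can lids (one piece), 74 mm in diameter, 30 mm tall, loose on the table beyond the lip of the stand; point at its centre. Leave alone.
There are look-alikes about, which are no part of the job. Of the things that look like the part that bears board_mid, the largest one is meant.

How it is judged (in metres and radians):
At the end, for the whole second after the job is handed in: The board lies still and flat on the sloped face (within 0.06 rad), square to the lip (within 0.05 rad), both feet down on the lip (centre within 4 mm of the seated position down the slope and out of it) and its notch over the key (centre within 8 mm of the key's middle line) (x of board_mid in the frame of rest between -0.049 and -0.041 m and y of board_mid in the frame of rest between -0.008 and 0.008 m and z of board_mid in the frame of rest between 0.003 and 0.011 m and angle between the z axis of board_mid and the z axis of rest, either way round below 0.06 rad and angle between the y axis of board_mid and the y axis of rest, either way round below 0.05 rad and linear speed of board below 0.02 m/s); the robot touches nothing.
It fails at once if the board falls off the stand (height (world z) of board_mid below 0.03 m).
It fails at once if the plain can is moved by more than 30 mm (distance of can_a_mid from where it was at the start of the episode above 0.03 m).
It fails at once if the banded can is moved by more than 30 mm (distance of can_b_mid from where it was at the start of the episode above 0.03 m).
It fails at once if the pile of lids is moved by more than 30 mm (distance of lids_mid from where it was at the start of the episode above 0.03 m).
It also fails if it takes over 43 s, if anything falls off the work surface, if the arm or the gripper's body presses on something with over 40 N, if the wrist force passes 120 N, or if a joint passes its speed limit or range.

## Working session

There is one attempt and no reset: what is moved stays moved. The work goes in short steps, Python scripts to look and compute and a tool call to move; the robot and the scene stay as the last step left them, time stands still between calls to the robot, and variables do not carry over. Pictures are saved under pics/ and viewed, and the job is handed in when it is done.

Besides the shell and the picture viewer there is one more tool, called after "Request:" by a JSON object that holds its "fn" and its "kwargs". send_rows: Moves the arm, as the interface text tells. Its arguments: {"type":"object","properties":{"targets":{"type":"array","items":{"type":"array","items":{"type":"number"}}},"grip_force":{"type":"number"}},"required":["targets"]}

```bash
ls; mkdir -p pics; python3 - <<'E'
from rig import status, vision, env
import cv2, numpy as np
s=status.observe(); print(s)
for n in("top","side"):
    im,d=vision.get_image(n); cv2.imwrite(f"pics/{n}0.png",im[:,:,::-1]); np.save(f"pics/{n}0d.npy",d)
    print(n,vision.camera_model(n))
E
```

```text
pics
{'time_s': 0.0, 'q': array([-8.66462782e+01,  2.18427560e+01,  7.43850476e+01, -1.42050687e-03,
        8.38592830e+01, -1.23355201e+01]), 'qvel': array([-0.08930159, -0.0431497 , -0.04402991,  0.04088104, -0.05168406,
        0.00350199]), 'joint_efforts': array([-5.80136675e-04, -4.48464096e+01, -2.31280625e+01, -1.85602635e-04,
        4.73877313e-03,  1.04755338e-05]), 'position': array([ 0.14870688, -0.52920542,  0.23069351]), 'tool_rot': array([[ 9.62741833e-01,  2.70422169e-01, -1.13525117e-04],
       [ 2.70422026e-01, -9.62740687e-01,  1.51590294e-03],
       [ 3.00638513e-04, -1.49012287e-03, -9.99998845e-01]]), 'ft_force': array([0.06122698, 0.40895432, 0.43145215]), 'wrist_torque': array([-0.00452374, -0.01185744, -0.0181502 ]), 'grip_width': 0.0853894093134658}
top {'camera_matrix': array([[400.15720276,   0.        , 274.27570751],
       [  0.        , 400.15720276, 214.82624823],
       [  0.        ,   0.        ,   1.        ]]), 'dist': array([-0.04119221,  0.        ,  0.        ,  0.        ,  0.        ]), 'view': array([[-0.02872901, -0.99941409, -0.0186044 ,  0.08084688],
       [-0.98187033,  0.0317036 , -0.18688377,  0.55889468],
       [ 0.1873641 ,  0.01289813, -0.98220585,  0.9400898 ],
       [ 0.        ,  0.        ,  0.        ,  1.        ]])}
side {'camera_matrix': array([[452.63946336,   0.        , 281.7331754 ],
       [  0.        , 452.63946336, 211.44450107],
       [  0.        ,   0.        ,   1.        ]]), 'dist': array([-0.11623558,  0.        ,  0.        ,  0.        ,  0.        ]), 'view': array([[-0.79694575, -0.60400886,  0.00712465,  0.46150145],
       [-0.45037282,  0.58629137, -0.6733697 ,  0.25498098],
       [ 0.40254415, -0.53984787, -0.73927159,  1.16521512],
       [ 0.        ,  0.        ,  0.        ,  1.        ]])}
```

View pics/top0.png

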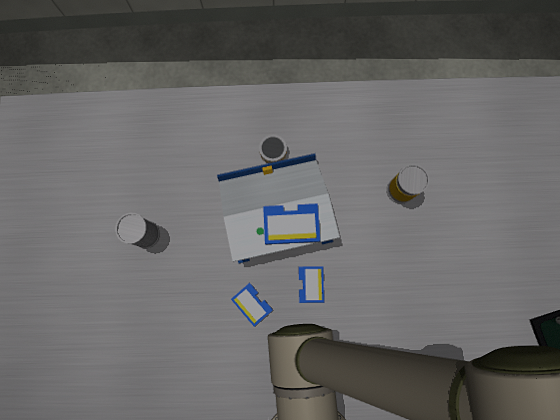

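View pics/side0.png

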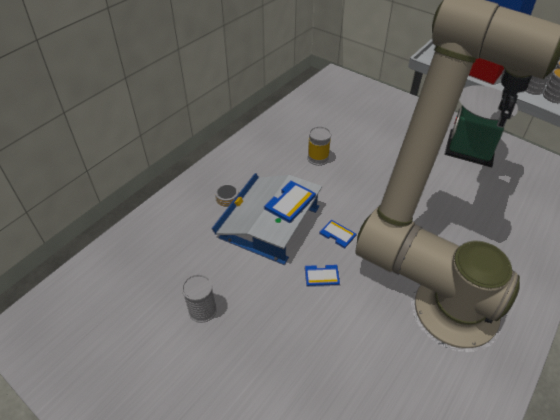

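The top view shows three board-like plates, at (292,224) on the ledge and at (312,285) and (252,305) on the table. The first fits: it is the largest and lies on the ledge. The key is at about (267,170) and the lip runs from (219,178) to (315,157). I'll measure these and check an enlarged crop.

```bash
cat > h.py <<'E'
from rig import status, vision, env
import cv2, numpy as np
def ray(n,uv):
    m=vision.camera_model(n); K=m["camera_matrix"];V=m["view"]
    p=cv2.undistortPoints(np.array(uv,float).reshape(-1,1,2),K,m["dist"]).reshape(-1,2)
    R=V[:3,:3];t=V[:3,3]
    return -R.T@t,(np.c_[p,np.ones(len(p))])@R
def atz(n,uv,z):
    o,d=ray(n,uv); return o+d*((z-o[2])/d[:,2])[:,None]
def atplane(n,uv,P,N):
    o,d=ray(n,uv); return o+d*(((P-o)@N)/(d@N))[:,None]
def bydepth(n,uv,dep):
    o,d=ray(n,uv); return o+d*np.array(dep)[:,None]
def proj(n,P):
    m=vision.camera_model(n); V=m["view"]
    return cv2.projectPoints(np.array(P,float).reshape(-1,1,3),cv2.Rodrigues(V[:3,:3])[0],V[:3,3],m["camera_matrix"],m["dist"])[0].reshape(-1,2)
E
python3 - <<'E'
from h import *
for n in("top","side"):
    im=cv2.imread(f"pics/{n}0.png"); d=np.load(f"pics/{n}0d.npy")
    for lab in("board_mid","key_top","rest","can_a_mid","can_b_mid","lids_mid"):
        for r in vision.masks_of(n,lab)[:4]:
            m=r["pixels"]; ys,xs=np.nonzero(m); 
            if len(ys)==0: continue
            P=bydepth(n,np.c_[xs,ys],d[ys,xs])[d[ys,xs]>0]
            print(n,lab,round(r["p"],2),np.round(r["extent"]),m.sum(),np.round(np.median(P,0),3),np.round(P.max(0)[2],3))
            if lab in("board_mid","rest"): np.save(f"pics/{n}_{lab}_{round(r['p'],2)}.npy",m)
im=cv2.imread("pics/top0.png")[140:280,200:360]
cv2.imwrite("pics/crop0.png",cv2.resize(im,None,fx=4.5,fy=4.2,interpolation=cv2.INTER_NEAREST))
E
```

```text
top board_mid 0.96 [264. 203. 319. 243.] 1975 [0.529 0.021 0.099] 0.105
top board_mid 0.8 [299. 266. 321. 302.] 863 [ 0.389 -0.024  0.01 ] 0.015
top board_mid 0.65 [232. 284. 273. 325.] 866 [0.343 0.129 0.01 ] 0.015
top key_top 0.69 [212. 151. 325. 216.] 4398 [0.641 0.07  0.052] 0.088
top rest 0.87 [220. 154. 325. 216.] 4251 [0.641 0.07  0.052] 0.088
top can_a_mid 0.84 [116. 212. 160. 249.] 1155 [0.527 0.392 0.105] 0.113
top can_b_mid 0.66 [385. 167. 433. 203.] 1126 [ 0.62  -0.26   0.106] 0.115
top lids_mid 0.89 [257. 133. 286. 167.] 649 [0.743 0.063 0.029] 0.044
side board_mid 0.78 [318. 220. 358. 250.] 564 [ 0.388 -0.017  0.009] 0.016
side board_mid 0.57 [261. 184. 316. 223.] 1220 [0.526 0.035 0.099] 0.105
side board_mid 0.57 [306. 264. 338. 288.] 677 [0.341 0.134 0.009] 0.015
side key_top 0.57 [211. 173. 291. 234.] 2215 [0.643 0.091 0.05 ] 0.099
side rest 0.66 [209. 174. 286. 236.] 2250 [0.644 0.091 0.05 ] 0.099
side can_a_mid 0.65 [180. 273. 220. 324.] 1282 [0.515 0.414 0.103] 0.114
side can_b_mid 0.58 [305. 126. 332. 165.] 805 [ 0.616 -0.247  0.08 ] 0.116
side lids_mid 0.72 [216. 185. 237. 206.] 401 [0.743 0.076 0.029] 0.034
```

View pics/crop0.png

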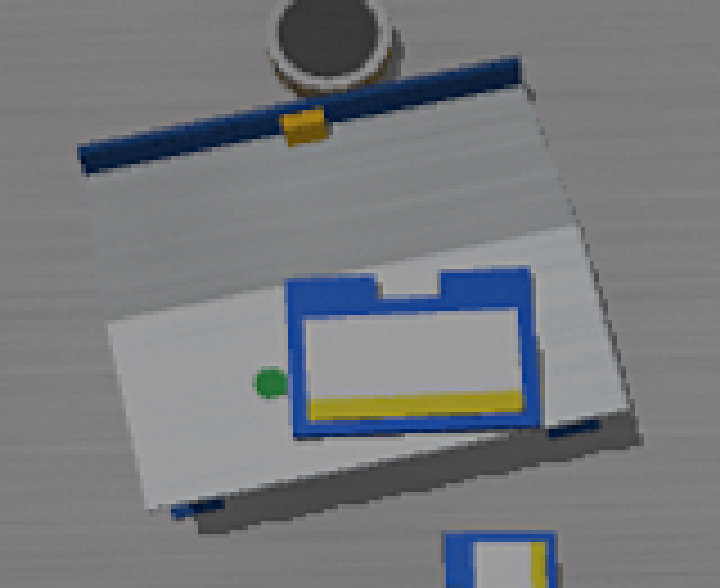

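The crop confirms it: the plate on the ledge has its notch at crop (408,285), right of the key at (305,125), and it is the largest of the three. Next I'll fit the stand and board poses.

```bash
cat >> h.py <<'E'
from scipy.optimize import least_squares
c28,s28=np.cos(np.radians(28)),np.sin(np.radians(28))
def stand_pts(ex,ey,yaw,L):  # L: local pts, origin ledge edge mid, x level
    R=np.array([[np.cos(yaw),-np.sin(yaw),0],[np.sin(yaw),np.cos(yaw),0],[0,0,1]])
    return np.array(L)@R.T+[ex,ey,0]
E
python3 - <<'E'
from h import *
px=np.array([[107,322],[578,225],[150,508],[628,410]])/[4.5,4.2]+[200,140]-0.4
L=[[0,.13,.085],[0,-.13,.085],[-.11,.13,.085],[-.11,-.13,.085]]
P=atz("top",px,0.085);print(np.round(P,4))
f=lambda p:(stand_pts(*p,L)-P)[:,:2].ravel()
r=least_squares(f,[.58,.07,.2]);print("stand",r.x,np.degrees(r.x[2]),np.round(r.fun*1000,1))
e=r.x
# check key + lip proj
lx=.12*c28
kt=[lx-.006*c28+.016*s28,0,.029+.006*s28+.016*c28]
lip=[[lx+.018*s28,.13,.029+.018*c28],[lx+.018*s28,-.13,.029+.018*c28]]
q=proj("top",stand_pts(*e,[kt]+lip)); print("key,lip px crop",np.round((q-[200,140]+.4)*[4.5,4.2]))
m=np.load("pics/top_board_mid_0.96.npy").astype(np.uint8)
cs,_=cv2.findContours(m,cv2.RETR_EXTERNAL,cv2.CHAIN_APPROX_NONE)
c=max(cs,key=cv2.contourArea)[:,0,:].astype(float)
Q=atz("top",c,.099)[:,:2]
rc=cv2.minAreaRect((Q*1000).astype(np.float32));print("rect",rc)
# corners by hand
pb=np.array([[287,281],[531,268],[295,438],[540,427]])/[4.5,4.2]+[200,140]-.4
B=atz("top",pb,.099)[:,:2]; print(np.round(B,4), B.mean(0))
Lb=np.array([[.045,.065],[.045,-.065],[-.045,.065],[-.045,-.065]])
g=lambda p:(stand_pts(*p,np.c_[Lb,np.zeros(4)])[:,:2]-B).ravel()
rb=least_squares(g,[.52,.02,0]);print("board",rb.x,np.degrees(rb.x[2]),np.round(rb.fun*1000,1))
d=rb.x[:2]-e[:2];c,s=np.cos(e[2]),np.sin(e[2])
print("board in ledge frame",c*d[0]+s*d[1],-s*d[0]+c*d[1],np.degrees(rb.x[2]-e[2]))
np.save("stand.npy",e);np.save("board.npy",rb.x)
q=proj("side",stand_pts(*e,[kt]+lip+L)); print("side px",np.round(q))
E
```

```text
[[ 0.5555  0.186   0.085 ]
 [ 0.6043 -0.0684  0.085 ]
 [ 0.4485  0.164   0.085 ]
 [ 0.496  -0.089   0.085 ]]
stand [0.58010658 0.05845258 0.18874526] 10.814306966265736 [ 0.2  0.1  0.2 -0.8 -0.8  1.5  0.4 -0.9]
key,lip px crop [[304. 117.]
 [ 78. 154.]
 [523.  63.]]
rect ((530.7492065429688, 22.802345275878906), (92.60599517822266, 128.2357177734375), 1.2102603912353516)
[[ 0.5734  0.0885]
 [ 0.5767 -0.0405]
 [ 0.484   0.0865]
 [ 0.4862 -0.0408]] [0.53007151 0.02340792]
board [0.53007151 0.02340792 0.01857517] 1.064278786167147 [ 0.5  0.7 -0.4 -0.2 -0.1  1.1  0.1 -1.6]
board in ledge frame -0.055721780713462 -0.025034363607926765 -9.750028180098589
side px [[238. 199.]
 [213. 227.]
 [257. 172.]
 [247. 232.]
 [289. 174.]
 [284. 247.]
 [322. 185.]]
```

```bash
cat >> h.py <<'E'
from scipy.spatial.transform import Rotation as Ro
def cur():
    s=status.observe(); e=np.load("stand.npy"); p=np.array(s["position"]);R=np.array(s["tool_rot"])
    d=p[:2]-e[:2];c,sn=np.cos(e[2]),np.sin(e[2])
    print("t",round(s["time_s"],2),"world",np.round(p,4),"ledge xy mm",np.round([1000*(c*d[0]+sn*d[1]),1000*(-sn*d[0]+c*d[1])],1),"tooly-rel-stand deg",round(np.degrees(np.arctan2(R[1,1],R[0,1])-e[2]),1),"F",np.round(s["ft_force"],1),"w",round(s["grip_width"]*1000,1))
    return s,p,R,e
def to(lx,ly,z,ydeg):
    """target in ledge frame (mm), z mm, tool y direction deg rel. stand x; prints row"""
    s,p,R,e=cur()
    T=stand_pts(*e,[[lx/1000,ly/1000,z/1000]])[0]
    a=np.radians(ydeg)+e[2]; y=np.array([np.cos(a),np.sin(a),0]);zz=np.array([0,0,-1.]);Rt=np.c_[np.cross(y,zz),y,zz]
    rv=Ro.from_matrix(R.T@Rt).as_rotvec(degrees=True)/8
    print("row",np.round(R.T@(T-p)/.05,3),np.round(rv,3),"T",np.round(T,3))
E
python3 -c "
from h import *
to(-54,-97,160,0)"
```

```text
t 0.7 world [ 0.1487 -0.5295  0.2313] ledge xy mm [-534.  -496.6] tooly-rel-stand deg -85.1 F [-0.1 -0.4  0.6] w 85.2
row [10.245 -7.147  1.427] [  0.     -0.    -10.641] T [ 0.545 -0.047  0.16 ]
```

Request:
{"fn": "send_rows", "kwargs": {"targets": [[1.1, -0.8, 0, 0, 0, -1.1, 60], [2.2, -1.6, 0, 0, 0, -2.2, 60], [3.3, -2.3, 0, 0, 0, -3.3, 60], [4.4, -3.1, 0, 0, 0, -4.4, 60], [5.5, -3.8, 0, 0, 0, -5.5, 60]]}}

```text
time_s: 1.32
position: [0.3487, -0.287, 0.2316]
tool_rot: [[0.501, 0.866, 0.0], [0.866, -0.501, -0.001], [-0.0, 0.001, -1.0]]
ft_force: [0.1, -0.3, 0.5]
grip_width: 0.0599
```

```bash
python3 -c "
from h import *
to(-54,-97,160,0)"
```

```text
t 1.32 world [ 0.3487 -0.287   0.2316] ledge xy mm [-292.2 -295.9] tooly-rel-stand deg -40.9 F [ 0.1 -0.3  0.5] w 59.9
row [6.125 0.999 1.431] [ 4.000e-03  3.000e-03 -5.108e+00] T [ 0.545 -0.047  0.16 ]
```

Request:
{"fn": "send_rows", "kwargs": {"targets": [[1.2, 0.2, 0, 0, 0, -1.1, 60], [2.4, 0.4, 0.2, 0, 0, -2.2, 60], [3.6, 0.6, 0.6, 0, 0, -3.3, 60], [4.8, 0.8, 1.0, 0, 0, -4.3, 60], [6.0, 1.0, 1.4, 0, 0, -5.1, 60]]}}

```text
time_s: 1.95
position: [0.5407, -0.0566, 0.1623]
tool_rot: [[-0.186, 0.983, 0.001], [0.983, 0.186, -0.0], [-0.0, 0.001, -1.0]]
ft_force: [0.4, -0.9, -0.2]
grip_width: 0.06
```

```bash
python3 -c "
from h import *
to(-54,-97,100,0)"
```

```text
t 1.95 world [ 0.5407 -0.0566  0.1623] ledge xy mm [ -60.3 -105.6] tooly-rel-stand deg -0.1 F [ 0.4 -0.9 -0.2] w 60.0
row [0.172 0.125 1.246] [ 0.004  0.003 -0.011] T [ 0.545 -0.047  0.1  ]
```

Request:
{"fn": "send_rows", "kwargs": {"targets": [[0.0, 0.1, 0.6, 0, 0, 0, 60], [0.0, 0.1, 1.1, 0, 0, 0, 60], [0.0, 0.1, 1.25, 0, 0, 0, 60], [0.0, 0.1, 1.25, 0, 0, 0, 60]]}}

```text
time_s: 2.45
position: [0.5445, -0.0576, 0.1005]
tool_rot: [[-0.182, 0.983, 0.0], [0.983, 0.182, -0.0], [-0.0, 0.0, -1.0]]
ft_force: [-0.8, 0.5, 0.5]
grip_width: 0.0597
```

```bash
python3 -c "
from h import *
to(-54,-97,87,0)
for n in('top','side'):
    im,d=vision.get_image(n); o=proj(n,[[.545,-.047,.1]])[0].astype(int)
    cv2.imwrite('pics/%s1.png'%n,cv2.resize(im[max(o[1]-90,0):o[1]+60,o[0]-100:o[0]+100,::-1],None,fx=4,fy=4))"
```

```text
t 2.45 world [ 0.5445 -0.0576  0.1005] ledge xy mm [ -56.7 -107.3] tooly-rel-stand deg -0.3 F [-0.8  0.5  0.5] w 59.7
row [0.206 0.053 0.271] [ 0.     0.    -0.043] T [ 0.545 -0.047  0.087]
```

View pics/side1.png

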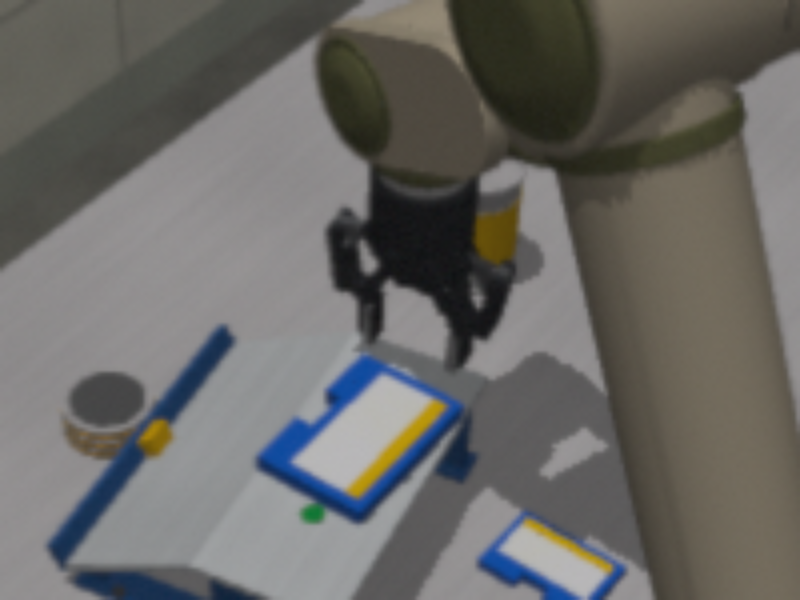

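View pics/top1.png

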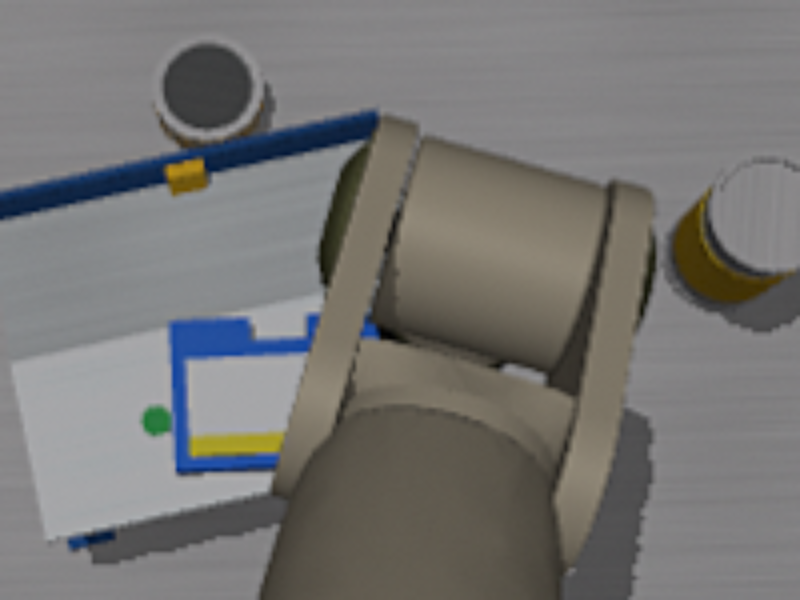

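The fingers, at side crop (370,335) and (458,360), are beyond the board's -y side and clear of it. I'll go down to just above the ledge.

Request:
{"fn": "send_rows", "kwargs": {"targets": [[0, 0, 0.15, 0, 0, 0, 60], [0, 0, 0.28, 0, 0, 0, 60], [0, 0, 0.28, 0, 0, 0, 60]]}}

```text
time_s: 2.92
position: [0.5441, -0.0573, 0.0857]
tool_rot: [[-0.182, 0.983, -0.001], [0.983, 0.182, 0.0], [0.001, -0.001, -1.0]]
ft_force: [0.0, 0.6, 0.4]
grip_width: 0.0597
```

```bash
python3 -c "
from h import *
to(-56,-76,84,0)
im,d=vision.get_image('side'); cv2.imwrite('pics/side2.png',cv2.resize(im[130:230,230:370,::-1],None,fx=5.5,fy=5.5))"
```

```text
t 2.92 world [ 0.5441 -0.0573  0.0857] ledge xy mm [ -57.1 -107. ] tooly-rel-stand deg -0.3 F [0.  0.6 0.4] w 59.7
row [0.619 0.018 0.034] [-0.007 -0.004 -0.041] T [ 0.539 -0.027  0.084]
```

View pics/side2.png

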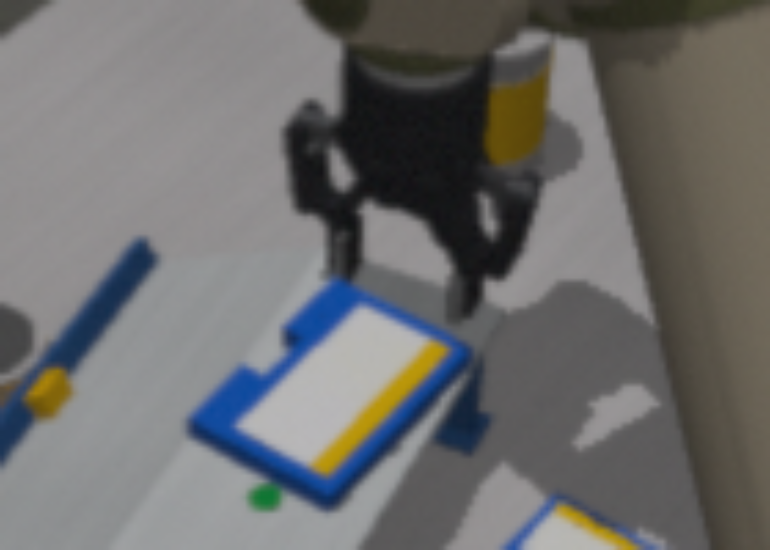

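Request:
{"fn": "send_rows", "kwargs": {"targets": [[0.1, 0, 0.05, 0, 0, 0, 60], [0.22, 0, 0.05, 0, 0, 0, 60], [0.34, 0, 0.05, 0, 0, 0, 60], [0.45, 0, 0.05, 0, 0, 0, 60], [0.45, 0, 0.05, 0, 0, 0, 60]]}}

```text
time_s: 3.6
position: [0.5402, -0.0347, 0.0838]
tool_rot: [[-0.183, 0.983, -0.0], [0.983, 0.183, 0.0], [0.0, -0.0, -1.0]]
ft_force: [-0.2, 0.2, -0.3]
grip_width: 0.0599
```

```bash
python3 -c "
from h import *
to(-56,-76,84,0)
im,d=vision.get_image('side'); cv2.imwrite('pics/side3.png',cv2.resize(im[130:230,230:370,::-1],None,fx=5.5,fy=5.5))"
```

```text
t 3.6 world [ 0.5402 -0.0347  0.0838] ledge xy mm [-56.7 -84. ] tooly-rel-stand deg -0.3 F [-0.2  0.2 -0.3] w 59.9
row [ 0.161  0.013 -0.003] [-0.    -0.001 -0.036] T [ 0.539 -0.027  0.084]
```

View pics/side3.png

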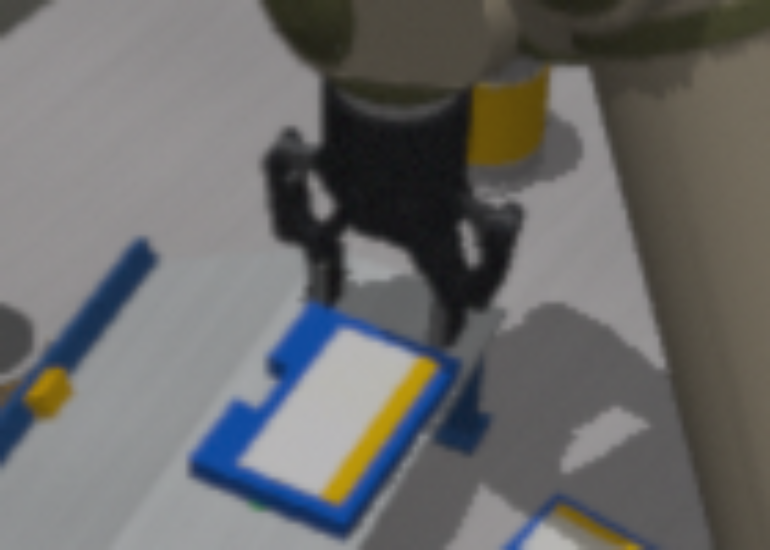

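```bash
cat >> h.py <<'E'
def panel(im,m,n,P,N,X,Y):
    """min rect of white+yellow panel within board mask m on plane; returns coords along X,Y from P (mm), angle"""
    k=cv2.resize(im,None,fx=4,fy=4,interpolation=cv2.INTER_CUBIC)
    M=cv2.dilate(m.astype(np.uint8),np.ones((3,3)));M=cv2.resize(M,None,fx=4,fy=4,interpolation=cv2.INTER_NEAREST)
    hsv=cv2.cvtColor(k,cv2.COLOR_RGB2HSV)
    blue=((hsv[...,0]>95)&(hsv[...,0]<130)&(hsv[...,1]>110)).astype(np.uint8)&M
    cs,h=cv2.findContours(blue,cv2.RETR_CCOMP,cv2.CHAIN_APPROX_NONE)
    if h is None: return None
    holes=[c for c,q in zip(cs,h[0]) if q[3]>=0]
    if not holes: return None
    c=max(holes,key=cv2.contourArea)[:,0,:]
    c=(c+.5)/4-.5
    Q=atplane(n,c,P,N)-P
    r=cv2.minAreaRect(np.c_[Q@X,Q@Y].astype(np.float32)*1000)
    return r
def ledge_panel(im,m,n):
    e=np.load("stand.npy");c,s=np.cos(e[2]),np.sin(e[2])
    return panel(im,m,n,np.array([e[0],e[1],.099]),np.array([0,0,1.]),np.array([c,s,0]),np.array([-s,c,0]))
def bigboard(n,ok=None):
    r=[q for q in vision.masks_of(n,"board_mid") if q["pixels"].sum()>950]
    return r[0]["pixels"] if r else None
E
python3 - <<'E'
from h import *
im=cv2.imread("pics/top0.png")[:,:,::-1]; print(ledge_panel(im,np.load("pics/top_board_mid_0.96.npy"),"top"))
im=cv2.imread("pics/side0.png")[:,:,::-1]
import glob
for f in glob.glob("pics/side_board*"):
    m=np.load(f); print(f,m.sum(),ledge_panel(im,m,"side"))
im,d=vision.get_image("side"); m=bigboard("side"); print(m.sum() if m is not None else 0, ledge_panel(im,m,"side"))
cur()
E
```

```text
((-62.11031723022461, -23.04906463623047), (115.56712341308594, 61.03725814819336), 80.21521759033203)
pics/side_board_mid_0.57.npy 677 ((-239.05279541015625, 178.3863525390625), (74.1227035522461, 41.5118408203125), 29.006519317626953)
pics/side_board_mid_0.78.npy 564 None
1189 ((-68.11808013916016, -5.828220367431641), (119.13298797607422, 62.433170318603516), 87.60317993164062)
t 3.75 world [ 0.5403 -0.0353  0.0838] ledge xy mm [-56.6 -84.6] tooly-rel-stand deg -0.3 F [ 0.3  0.4 -0.9] w 60.3
```

Request:
{"fn": "send_rows", "kwargs": {"targets": [[0.06, 0, 0, 0, 0, 0, 60], [0.12, 0, 0, 0, 0, 0, 60], [0.16, 0, 0, 0, 0, 0, 60], [0.16, 0, 0, 0, 0, 0, 60]]}}

```text
time_s: 4.25
position: [0.5388, -0.0272, 0.0838]
tool_rot: [[-0.182, 0.983, -0.0], [0.983, 0.182, 0.0], [0.0, -0.0, -1.0]]
ft_force: [-0.8, -0.4, 0.3]
grip_width: 0.0597
```

```bash
python3 - <<'E'
from h import *
to(-56,-76,84,0)
im,d=vision.get_image("side"); m=bigboard("side"); print(m.sum(), ledge_panel(im,m,"side"))
E
```

```text
t 4.25 world [ 0.5388 -0.0272  0.0838] ledge xy mm [-56.7 -76.3] tooly-rel-stand deg -0.3 F [-0.8 -0.4  0.3] w 59.7
row [ 0.007  0.013 -0.005] [-0.001 -0.001 -0.039] T [ 0.539 -0.027  0.084]
1193 ((-70.57161712646484, 0.2093505859375), (117.8339614868164, 62.91487503051758), 89.5366439819336)
```

Request:
{"fn": "send_rows", "kwargs": {"targets": [[-0.3, 0, 0, 0, 0, 0, 60], [-0.4, 0, -0.5, 0, 0, 0, 60], [-0.4, 0, -1.4, 0, 0, 0, 60], [-0.4, -0.5, -1.5, 0, 0, 0, 60]]}}

```text
time_s: 4.85
position: [0.5198, -0.0531, 0.1614]
tool_rot: [[-0.182, 0.983, 0.006], [0.983, 0.182, -0.002], [-0.003, 0.006, -1.0]]
ft_force: [-1.2, 0.1, -0.0]
grip_width: 0.0598
```

```bash
python3 - <<'E'
from h import *
to(-148,0,160,-90)
print(status.observe()["q"])
E
```

```text
t 4.85 world [ 0.5198 -0.0531  0.1614] ledge xy mm [-80.2 -98.2] tooly-rel-stand deg -0.3 F [-1.2  0.1 -0. ] w 59.8
row [ 1.957 -1.368  0.015] [ 0.049 -0.013 11.209] T [0.435 0.031 0.16 ]
[-1.88253323e+01  2.25734189e+01  8.55723983e+01 -4.52301218e-03
  7.14862479e+01 -2.93107734e+01]
```

Request:
{"fn": "send_rows", "kwargs": {"targets": [[0.4, -0.4, 0, 0, 0, 1.2, 60], [0.8, -0.7, 0, 0, 0, 2.4, 60], [1.2, -1.0, 0, 0, 0, 3.6, 60], [1.6, -1.2, 0, 0, 0, 4.8, 60], [1.95, -1.35, 0, 0, 0, 6.0, 60]]}}

```text
time_s: 5.48
position: [0.4336, 0.0317, 0.1589]
tool_rot: [[0.614, 0.789, 0.0], [0.789, -0.614, -0.0], [0.0, 0.0, -1.0]]
ft_force: [-0.6, -0.6, 0.7]
grip_width: 0.0598
```

```bash
python3 - <<'E'
from h import *
to(-148,0,160,-90)
E
```

```text
t 5.47 world [0.4336 0.0317 0.1589] ledge xy mm [-148.9    1.3] tooly-rel-stand deg -48.7 F [-0.6 -0.6  0.7] w 59.8
row [-0.002  0.031 -0.021] [ 2.000e-03 -1.000e-03  5.165e+00] T [0.435 0.031 0.16 ]
```

Request:
{"fn": "send_rows", "kwargs": {"targets": [[0, 0, 0, 0, 0, 1.2, 60], [0, 0, 0, 0, 0, 2.4, 60], [0, 0, 0, 0, 0, 3.6, 60], [0, 0, 0, 0, 0, 4.8, 60], [0, 0, 0, 0, 0, 5.15, 60]]}}

```text
time_s: 6.1
position: [0.4341, 0.0312, 0.1589]
tool_rot: [[0.981, 0.192, 0.0], [0.192, -0.981, -0.0], [0.0, 0.0, -1.0]]
ft_force: [0.0, -0.2, 0.8]
grip_width: 0.0601
```

```bash
python3 - <<'E'
from h import *
to(-148,0,84,-90)
for n in("side","top"):
    im,d=vision.get_image(n); m=bigboard(n)
    try: print(n,m.sum(), ledge_panel(im,m,n))
    except Exception as x: print(x)
    cv2.imwrite(f"pics/{n}5.png",im[:,:,::-1])
E
```

```text
t 6.1 world [0.4341 0.0312 0.1589] ledge xy mm [-148.5    0.6] tooly-rel-stand deg -89.7 F [ 0.  -0.2  0.8] w 60.1
row [0.01  0.012 1.497] [ 0.002 -0.001  0.034] T [0.435 0.031 0.084]
side 1136 None
'NoneType' object has no attribute 'sum'
```

View pics/side5.png

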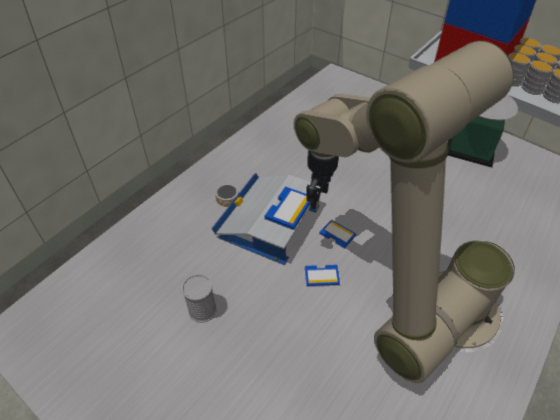

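View pics/top5.png

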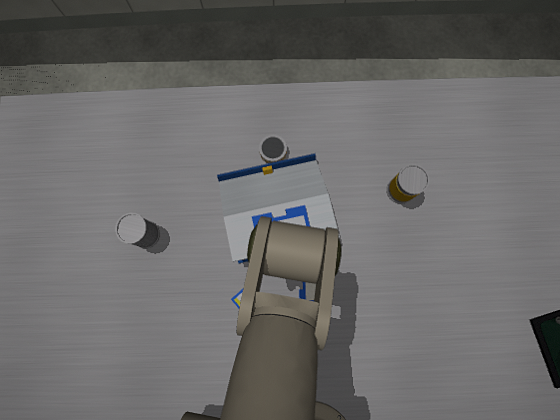

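```bash
python3 - <<'E'
from h import *
e=np.load("stand.npy")
im=cv2.imread("pics/top5.png")
k=cv2.resize(im[140:270,200:360],None,fx=4.5,fy=4.5,interpolation=cv2.INTER_CUBIC)
# expected board outline (ledge frame): centre (-64,0), square
for cx,col in((-63.,(0,0,255)),):
    o=np.array([[45,65],[45,17],[31,17],[31,-17],[45,-17],[45,-65],[-45,-65],[-45,65]])/1000
    P=np.c_[o[:,0]+cx/1000,o[:,1],np.full(8,.099)]
    q=((proj("top",stand_pts(*e,P))-[200,140]+.5)*4.5).astype(int)
    cv2.polylines(k,[q],True,col,1)
cv2.imwrite("pics/crop5.png",k)
E
```

```text
(no output)
```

View pics/crop5.png

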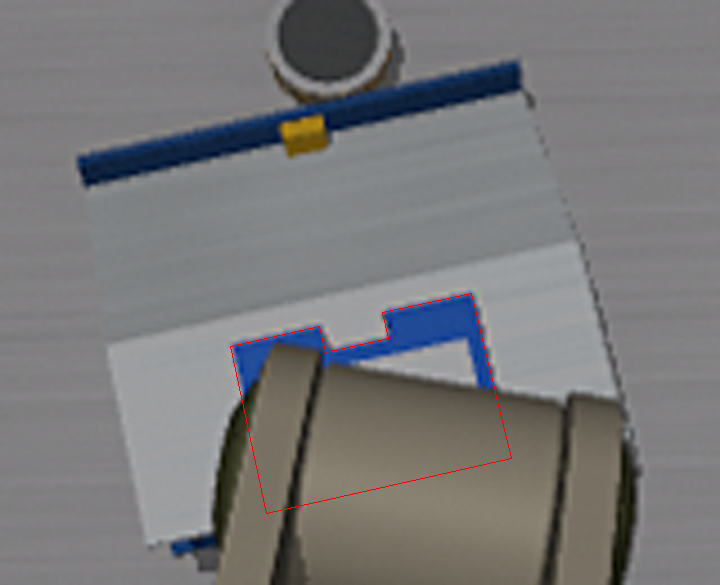

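The red outline (centre at ledge-frame x -63, y 0, square) matches the board, and its notch at crop (353,345) lines up with the key at (305,135) along the slope. I'll lower the fingers behind the board and push.

Request:
{"fn": "send_rows", "kwargs": {"targets": [[0, 0, 0.6, 0, 0, 0.03, 60], [0, 0, 1.1, 0, 0, 0.03, 60], [0, 0, 1.4, 0, 0, 0.03, 60], [0, 0, 1.5, 0, 0, 0.03, 60], [0, 0, 1.5, 0, 0, 0.03, 60]]}}

```text
time_s: 6.92
position: [0.434, 0.0319, 0.0839]
tool_rot: [[0.981, 0.192, 0.0], [0.192, -0.981, -0.0], [0.0, 0.0, -1.0]]
ft_force: [-0.1, 0.4, 0.2]
grip_width: 0.0598
```

Request:
{"fn": "send_rows", "kwargs": {"targets": [[0.15, 0, 0, 0, 0, 0, 60], [0.4, 0, 0, 0, 0, 0, 60], [0.65, 0, 0, 0, 0, 0, 60], [0.9, 0, 0, 0, 0, 0, 60], [1.1, 0, 0, 0, 0, 0, 60]]}}

```text
time_s: 7.55
position: [0.4887, 0.0428, 0.0837]
tool_rot: [[0.981, 0.192, -0.0], [0.192, -0.981, -0.0], [-0.0, -0.0, -1.0]]
ft_force: [-1.1, -1.0, -0.6]
grip_width: 0.06
```

```bash
cat > look.py <<'E'
from h import *
import sys
to(-55,0,84,-90)
im,d=vision.get_image("side"); t,_=vision.get_image("top")
a=cv2.resize(im[150:270,200:340],None,fx=2.8,fy=2.8,interpolation=cv2.INTER_CUBIC);b=cv2.resize(t[140:260,205:345],None,fx=2.8,fy=2.8,interpolation=cv2.INTER_CUBIC)
cv2.imwrite(sys.argv[1],np.hstack([a,b])[:,:,::-1])
np.savez("last.npz",side=im,top=t,sd=d,td=_)
E
python3 look.py pics/l6.png
```

```text
t 7.55 world [0.4887 0.0428 0.0837] ledge xy mm [-92.8   1.7] tooly-rel-stand deg -89.8 F [-1.1 -1.  -0.6] w 60.0
row [ 0.755  0.038 -0.006] [-0.     0.001  0.031] T [0.526 0.048 0.084]
```

View pics/l6.png

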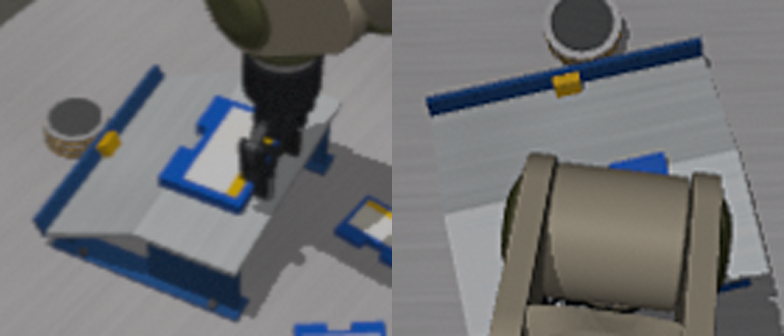

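The side crop shows the board being pushed squarely, its notched edge now past the ledge edge. I'll continue more slowly.

Request:
{"fn": "send_rows", "kwargs": {"targets": [[0.1, 0.02, 0, 0, 0, 0, 60], [0.2, 0.03, 0, 0, 0, 0, 60], [0.3, 0.03, 0, 0, 0, 0, 60], [0.4, 0.03, 0, 0, 0, 0, 60], [0.5, 0.03, 0, 0, 0, 0, 60]]}}

```text
time_s: 8.28
position: [0.5129, 0.0459, 0.0838]
tool_rot: [[0.981, 0.192, -0.0], [0.192, -0.981, 0.0], [-0.0, -0.0, -1.0]]
ft_force: [-1.0, -0.4, -0.5]
grip_width: 0.0605
```

```bash
python3 look.py pics/l7.png
```

```text
t 8.28 world [0.5129 0.0459 0.0838] ledge xy mm [-68.3   0.3] tooly-rel-stand deg -89.8 F [-1.  -0.4 -0.5] w 60.5
row [ 0.267  0.007 -0.004] [-0.     0.     0.029] T [0.526 0.048 0.084]
```

View pics/l7.png

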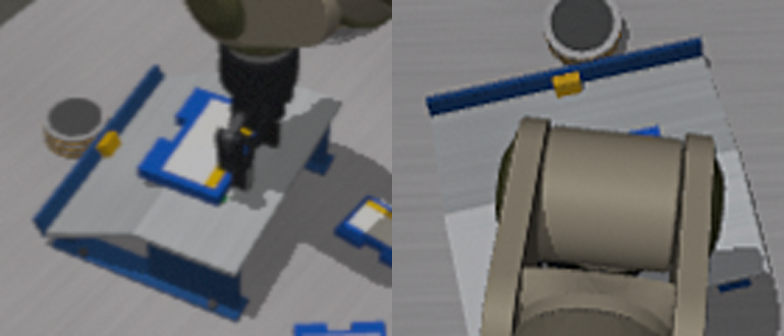

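Request:
{"fn": "send_rows", "kwargs": {"targets": [[0.07, 0, 0, 0, 0, 0, 60], [0.14, 0, 0, 0, 0, 0, 60], [0.2, 0, 0, 0, 0, 0, 60], [0.25, 0, 0, 0, 0, 0, 60], [0.3, 0, 0, 0, 0, 0, 60]]}}

```text
time_s: 9.0
position: [0.5275, 0.0488, 0.0837]
tool_rot: [[0.981, 0.192, -0.0], [0.192, -0.981, 0.0], [-0.0, -0.0, -1.0]]
ft_force: [-0.4, -0.5, 0.1]
grip_width: 0.0604
```

```bash
python3 look.py pics/l8.png
```

```text
t 9.0 world [0.5275 0.0488 0.0837] ledge xy mm [-53.5   0.4] tooly-rel-stand deg -89.8 F [-0.4 -0.5  0.1] w 60.4
row [-0.03   0.008 -0.005] [-0.     0.001  0.029] T [0.526 0.048 0.084]
```

View pics/l8.png

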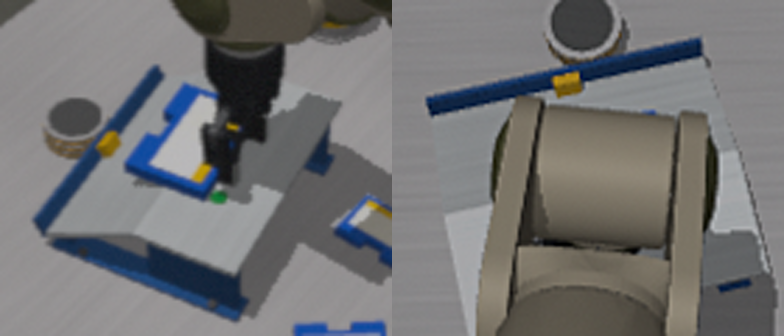

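Request:
{"fn": "send_rows", "kwargs": {"targets": [[0.05, 0, 0, 0, 0, 0, 60], [0.1, 0, 0, 0, 0, 0, 60], [0.15, 0, 0, 0, 0, 0, 60], [0.15, 0, 0, 0, 0, 0, 60], [0.15, 0, 0, 0, 0, 0, 60]]}}

```text
time_s: 9.72
position: [0.5346, 0.0502, 0.0837]
tool_rot: [[0.981, 0.192, -0.0], [0.192, -0.981, 0.0], [-0.0, -0.0, -1.0]]
ft_force: [-0.3, -0.3, 0.1]
grip_width: 0.06
```

```bash
python3 look.py pics/l9.png
```

```text
t 9.72 world [0.5346 0.0502 0.0837] ledge xy mm [-46.2   0.4] tooly-rel-stand deg -89.8 F [-0.3 -0.3  0.1] w 60.0
row [-0.176  0.007 -0.006] [-0.     0.001  0.029] T [0.526 0.048 0.084]
```

View pics/l9.png

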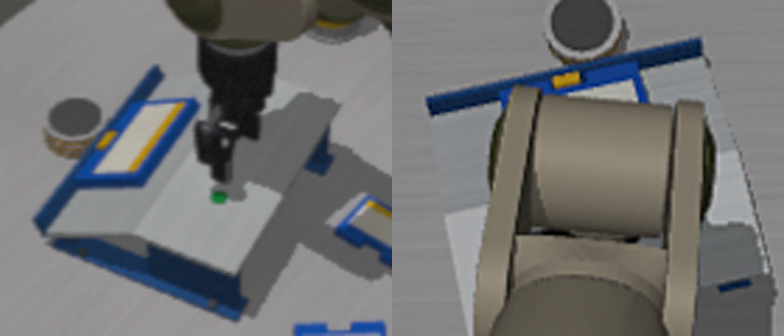

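The board slid down to the lip, with the key in its notch (side crop (105,140)). I'll back off and check.

Request:
{"fn": "send_rows", "kwargs": {"targets": [[-0.3, 0, -0.3, 0, 0, 0, 60], [-0.8, 0, -1.2, 0, 0, 0, 60], [-1.5, 0, -2.2, 0, 0, 0, 60], [-2.3, 0.6, -3, 0, 0, 0, 60], [-3.2, 1.5, -3.2, 0, 0, 0, 60]]}}

```text
time_s: 10.45
position: [0.3934, -0.052, 0.2455]
tool_rot: [[0.981, 0.194, 0.005], [0.194, -0.981, -0.002], [0.004, 0.003, -1.0]]
ft_force: [1.2, -0.7, 0.1]
grip_width: 0.0597
```

Request:
{"fn": "send_rows", "kwargs": {"targets": [[0, 1.2, 0, 0, 0, 0, 60], [0, 2.4, 0, 0, 0, 0, 60], [0, 3.6, 0, 0, 0, 0, 60], [0, 4.2, 0, 0, 0, 0, 60], [0, 4.2, 0, 0, 0, 0, 60]]}}

```text
time_s: 11.08
position: [0.4339, -0.2592, 0.2426]
tool_rot: [[0.982, 0.189, -0.001], [0.189, -0.982, 0.0], [-0.0, -0.001, -1.0]]
ft_force: [-0.3, 1.1, -0.2]
grip_width: 0.06
```

```bash
python3 look.py pics/l10.png; cat > seat.py <<'E'
from h import *
L=np.load("last.npz"); e=np.load("stand.npy")
S=lambda P:stand_pts(*e,P)
X=S([[c28,0,-s28]])[0]-S([[0,0,0]])[0];Y=S([[0,1,0]])[0]-S([[0,0,0]])[0];N=np.cross(X,Y)
O=S([[.12*c28,0,.029]])[0]
for n,d in(("top","td"),("side","sd")):
    im=L[n]; m=bigboard(n)
    if m is None: print(n,"no mask");continue
    print(n,m.sum(),panel(im,m,n,O+.014*N,N,X,Y))
    k=cv2.erode(m.astype(np.uint8),np.ones((3,3))); ys,xs=np.nonzero(k); D=L[d][ys,xs]; P=bydepth(n,np.c_[xs,ys],D)[D>0]
    z=(P-O)@N*1000; A=np.c_[(P-O)@X*1000,(P-O)@Y*1000,np.ones(len(P))]
    s,*_=np.linalg.lstsq(A,z,rcond=None); r=abs(A@s-z)<4; s,*_=np.linalg.lstsq(A[r],z[r],rcond=None)
    print(" face z median",np.median(z),"tilt rad",s[:2], "at centre",s@[-45,0,1])
    k=cv2.resize(im,None,fx=5,fy=5,interpolation=cv2.INTER_CUBIC)[:,:,::-1].copy()
    o=np.array([[0,65],[0,17],[-14,17],[-14,-17],[0,-17],[0,-65],[-90,-65],[-90,65]])/1000
    q=proj(n,O+.014*N+o[:,:1]*X+o[:,1:]*Y); cv2.polylines(k,[((q+.5)*5).astype(int)],True,(0,0,255),1)
    c=((q.mean(0))*5).astype(int); cv2.imwrite(f"pics/seat_{n}.png",k[c[1]-280:c[1]+280,c[0]-380:c[0]+380])
E
python3 seat.py
```

```text
t 11.07 world [ 0.4339 -0.2592  0.2426] ledge xy mm [-203.2 -284.6] tooly-rel-stand deg -89.9 F [-0.3  1.1 -0.2] w 60.0
row [ 2.974 -5.685  3.174] [-0.004  0.003  0.011] T [0.526 0.048 0.084]
top 1462 ((-52.74863815307617, -0.9766273498535156), (62.97875213623047, 115.7021484375), 0.07673522084951401)
 face z median 14.059285781396301 tilt rad [ 0.0058614  -0.00343573] at centre 14.125320711863987
side no mask
```

View pics/seat_top.png

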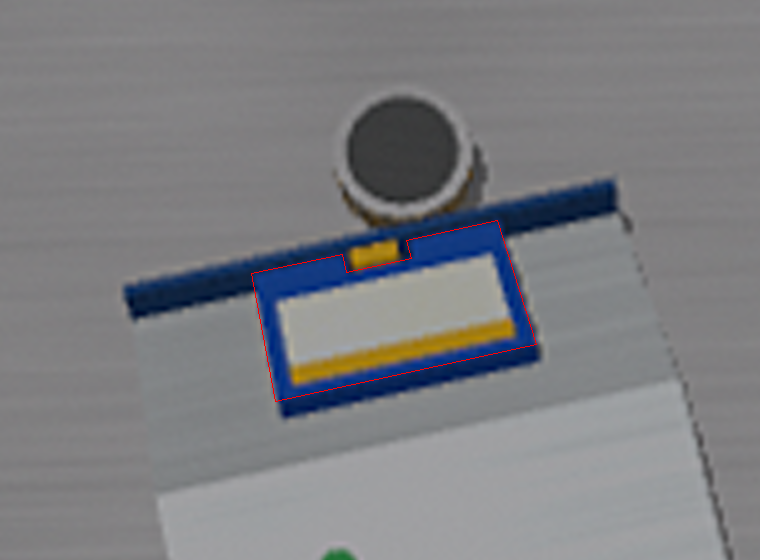

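The top crop shows the seated outline matching the board. The key at (373,255) is inside the notch and both feet are against the lip. I'm handing it in.

```bash
python3 - <<'E'
from h import *
L=np.load("last.npz"); t,_=vision.get_image("top")
print("px diff", np.abs(t.astype(int)-L["top"])[150:230,215:330].mean())
for l in("can_a_mid","can_b_mid","lids_mid"):
    for r in vision.masks_of("top",l)[:1]: print(l,np.round(r["extent"]))
print(env.close_job())
E
```

```text
px diff 0.7021739130434783
can_a_mid [117. 214. 161. 247.]
can_b_mid [386. 165. 432. 202.]
lids_mid [260. 134. 288. 166.]
the job is handed in; nothing more can be done
None
```

The board is on the slope, seated against the lip with its notch over the key. I handed the job in at about 11 s of the allowed 43 s. I pushed it along the ledge from the side with both fingers until it was square and lined up with the key. I then pushed its rear edge slowly over the ledge until it tipped and slid down.

**Last checks (top camera):**

| Check | Measured | Allowed |
|---|---|---|
| Down the slope (x) | about -46 mm | -49 to -41 mm |
| Along the lip (y) | about -1 mm | -8 to 8 mm |
| Out of the plate (z) | about 7 mm | 3 to 11 mm |
| Tilt | about 0.007 rad | below 0.06 rad |
| Squareness to the lip | about 0.001 rad | below 0.05 rad |

- **Stillness:** two successive top pictures were practically the same, so the board was still.
- **Cans and lids:** they are where they were, to within about 3 pixels in the top picture.
- **Robot:** the gripper was well clear of the stand at hand-in.
- **Check that failed:** the side-camera measurement of the seated board returned no usable mask, so the measured values come from the top camera alone. The last side picture I viewed, just before the arm backed off, showed the board seated with the key in its notch.

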